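# Seasonings from the wire rack to the table caddy, in the same order

### The arm

A 6-joint arm with a two-finger parallel gripper is mounted at the origin on the work surface. World frame = base frame: x ahead of the robot, y to its left, z up, the work surface at z = 0. Lengths are in mm, angles in rad, forces in N, time in s.
With the tool pointing down it reaches from about 275 to 1000 mm from the base axis. Payload 8.4 kg.
Tool frame: the origin (TCP) lies between the finger pads; the fingertips stand 22 mm ahead of it and the grasp point (between the pads) lies 3 mm ahead of it (r.nose_length is the z of the fingertips in the tool frame, in mm); z points along the fingers, y is the line along which they close (so a half turn about z gives the same grasp; the last joint's range is limited). The gripper opens to 85 mm and grips with 20 to 120 N. Pads are 22 mm wide; open, the fingers measure 114 mm over their backs; the gripper's body (76 mm by 85 mm) begins 54 mm behind the grasp point. The pads swing forward as they close: fully open they stand 13 mm farther back than shut.
Start: joints at [1.288, 0.353, 1.633, -0, 1.155, -0.002], TCP at [173.201, 600.524, 253.281] pointing down, gripper open.
Joint ranges: [-2.63, 2.63], [-0.92, 2.1], [0.06, 2.66], [-1.3, 4.44], [0, 2.69], [-3.02, 3.02]. Speed limits (rad/s): [2.22, 2.22, 2.79, 3.14, 3.14, 3.14].

### API

Orientations are given as [roll, pitch, yaw] about the fixed x, y, z axes, in that order (R = Rz(yaw) Ry(pitch) Rx(roll)).
In Python, from rig import r, cams gives the robot as it stands.
- The arm moves only by the tool step_hand, called by a JSON object that holds its "fn" and its "kwargs", one argument or row to a line. Schema: {"type":"object","properties":{"offsets":{"type":"object","properties":{"rows":{"type":"array","items":{"type":"array","items":{"type":"number"},"minItems":7,"maxItems":7},"minItems":1,"maxItems":5}},"additionalProperties":false,"required":["rows"]},"grip_n":{"type":"number"},"only":{"type":"string"},"quiet":{"type":"boolean"},"lines":{"type":"string"}},"required":["offsets"],"additionalProperties":false}. offsets is an object whose key "rows" holds a list of rows, 1 to 5 of them, each of 7 numbers: a rotation vector rx, ry, rz in normalised numbers (1 is 90 degrees), then dx, dy, dz in parts of the range, where 1.0 means 100 cm, then the opening from 0.0 (shut) to 1.0 (fully open); each row shifts and turns the commanded pose from where the row before left it, along the tool's axes as they then stand; what a row does not reach is not made up. A row lasts 1/12 s, in which the tool goes at most 41.7 mm and 0.125 rad, less where a joint would pass 70% of its speed; a pose out of reach is approached as far as the arm can. The fingers move at their own pace and stop on an object; grip_n is the grip in N (left out, the last holds). Time passes only in rows, so rows that do not move let the fingers close. The tool returns the time, the measured TCP pose, the force, the opening and the grip force at its end. only (a regular expression) keeps the lines of the reply that match it, lines (a string "A,B") keeps lines A to B, and quiet returns only ok. A shift or turn number past 1, either way, is cut back to 1. Input that does not fit is refused with a message, and nothing moves.
- r.sense(): the state, without advancing time (a new reading comes with each control period).
- cams.grab_frame(name): name is "scene" or "top" or "wrist"; returns the picture (384x512x3 uint8, red, green, blue); there is no depth.
- cams.camera_params(name): a dict with "fx", "fy", "cx", "cy" (pixels), "dist_coeffs" ([k1, k2, p1, p2, k3] as OpenCV has them; the pictures are not rectified), "rvec" (rotation vector, rad) and "tvec" (3), from world to camera coordinates, as OpenCV has them. Camera axes: x right, y down, z forward; pixel columns grow to the right and rows downward; lengths in mm; the calibration is good to about 2 mm. A picture is of the moment at which its call begins: read the wrist's pose just before it. camera_params takes no time and is no camera call; for the wrist camera it gives the pose at the moment of the call.
- r.sign_off(): hands the job in; it is judged then, once.
The state is a dict: "clock": time; "qpos": joint angles; "qvel": joint speeds; "joint_efforts": joint torques, N m; "eef_pos": TCP position; "tcp_rot": TCP orientation; "contact_force": force on the tool from outside, world axes, zero at the start; "wrist_torque": the same for the moment, N m; "opening": opening from 0.0 (shut) to 1.0 (fully open); "grasp_force": force on a finger pad.
Only numpy, scipy, OpenCV 4.12 (cv2) and the standard library are available. Lean on these libraries where they do the work, as an engineer would, in place of code of your own. Each camera call takes 0.05 s, during which the arm holds its last target. There are 200 camera calls.

### The job

Dinner is about to go to the table: move the four seasoning containers from the steel wire rack into the wooden table caddy, one to a compartment, keeping the left-to-right order (as seen from the robot) in which they stand now, since the cook reaches for them by place. Set each one down upright on its compartment's floor without dropping it or knocking any over, and let go of them all.

Things in the scene. Friction and masses are not known exactly. Their poses are not given: they have to be found in the camera images.
- bottle: Empty translucent plastic squeeze bottle with a white cap and pointed nozzle, the tallest of the four: body 50 mm in diameter and straight up to 104 mm, cap 37 mm across to 125 mm, nozzle tip at 150 mm. About 50 g. Origin: centre of its underside; z is its axis, up at the start. Round, so its yaw is random and means nothing.
- mill: Dark wooden pepper mill with a small steel knob on top: body 47 mm in diameter and straight up to 88 mm, rounded head 46 mm across above it, 135 mm tall in all. About 180 g. Origin: centre of its underside; z is its axis, up at the start. Round, so its yaw is random and means nothing.
- shaker: White ceramic salt shaker with a domed steel cap: body 46 mm in diameter up to 62 mm, cap 45 mm across and straight up to 74 mm, then domed to 90 mm. About 140 g. Origin: centre of its underside; z is its axis, up at the start. Round, so its yaw is random and means nothing.
- tin: Squat steel spice tin with a dark flat screw lid, the shortest and widest: 54 mm in diameter, 72 mm tall. About 160 g. Origin: centre of its underside; z is its axis, up at the start. Round, so its yaw is random and means nothing.
- rack: Fixed steel wire rack; the containers stand in its 4 rings in a row, on its tray (98 x 342 mm, upper face 12 mm above the counter). Wires at most 39 mm high, end loops 57 mm. Origin: centre of its underside. y axis along the row, always to the robot's left within 0.3 rad; x away from the robot. Places at x 0, y +123, +41, -41, -123 mm; containers within 6 mm of them. Left or right of the caddy.
- caddy: Fixed, empty low wooden caddy, 90 x 338 mm, with a row of 4 compartments 74 x 74 mm inside, floor 8 mm above the counter; walls and dividers 40 mm high, 8 thick, end boards 58 mm high with grip bars. Origin: centre of its underside. y axis along the row, always to the robot's left within 0.3 rad; x away from the robot. Compartments' middles at x 0, y +123, +41, -41, -123 mm.
- ring_bottle: Fixed wire ring of the rack in which the squeeze bottle stands at the start; it stays behind and marks the squeeze bottle's place in the row. All 4 rings are alike: 69 mm inside, wire 5 mm thick, its top 27 mm above the tray. Origin: middle of the ring, on the tray (12 mm above the counter). Not to be handled.
- ring_mill: Fixed wire ring of the rack in which the pepper mill stands at the start; it stays behind and marks the pepper mill's place in the row. All 4 rings are alike: 69 mm inside, wire 5 mm thick, its top 27 mm above the tray. Origin: middle of the ring, on the tray (12 mm above the counter). Not to be handled.
- ring_shaker: Fixed wire ring of the rack in which the salt shaker stands at the start; it stays behind and marks the salt shaker's place in the row. All 4 rings are alike: 69 mm inside, wire 5 mm thick, its top 27 mm above the tray. Origin: middle of the ring, on the tray (12 mm above the counter). Not to be handled.
- ring_tin: Fixed wire ring of the rack in which the steel tin stands at the start; it stays behind and marks the steel tin's place in the row. All 4 rings are alike: 69 mm inside, wire 5 mm thick, its top 27 mm above the tray. Origin: middle of the ring, on the tray (12 mm above the counter). Not to be handled.
There are look-alikes about, which are no part of the job. What is shaped like the mill but turquoise is not meant.

How it is judged (in metres and radians):
At the end, for the whole second after the job is handed in: Each container stands in the caddy compartment with the same number from the left as its ring in the rack: within 16 mm of the compartment's middle each way (anywhere inside it), underside within 6 mm of its floor, upright within 0.12 rad, still, not touched by the fingers (((y of ring_bottle in the frame of rack between 0.103 and 0.143 m and y of bottle in the frame of caddy between 0.107 and 0.139 m) or (y of ring_bottle in the frame of rack between 0.021 and 0.061 m and y of bottle in the frame of caddy between 0.025 and 0.057 m) or (y of ring_bottle in the frame of rack between -0.061 and -0.021 m and y of bottle in the frame of caddy between -0.057 and -0.025 m) or (y of ring_bottle in the frame of rack between -0.143 and -0.103 m and y of bottle in the frame of caddy between -0.139 and -0.107 m)) and x of bottle in the frame of caddy between -0.016 and 0.016 m and z of bottle in the frame of caddy between 0.003 and 0.014 m and angle between each of bottle, mill, shaker, tin's own z axis and vertical below 0.12 rad and linear speed of each of bottle, mill, shaker, tin below 0.02 m/s and contact force between the fingers and bottle below 0.05 N and ((y of ring_mill in the frame of rack between 0.103 and 0.143 m and y of mill in the frame of caddy between 0.107 and 0.139 m) or (y of ring_mill in the frame of rack between 0.021 and 0.061 m and y of mill in the frame of caddy between 0.025 and 0.057 m) or (y of ring_mill in the frame of rack between -0.061 and -0.021 m and y of mill in the frame of caddy between -0.057 and -0.025 m) or (y of ring_mill in the frame of rack between -0.143 and -0.103 m and y of mill in the frame of caddy between -0.139 and -0.107 m)) and x of mill in the frame of caddy between -0.016 and 0.016 m and z of mill in the frame of caddy between 0.003 and 0.014 m and contact force between the fingers and mill below 0.05 N and ((y of ring_shaker in the frame of rack between 0.103 and 0.143 m and y of shaker in the frame of caddy between 0.107 and 0.139 m) or (y of ring_shaker in the frame of rack between 0.021 and 0.061 m and y of shaker in the frame of caddy between 0.025 and 0.057 m) or (y of ring_shaker in the frame of rack between -0.061 and -0.021 m and y of shaker in the frame of caddy between -0.057 and -0.025 m) or (y of ring_shaker in the frame of rack between -0.143 and -0.103 m and y of shaker in the frame of caddy between -0.139 and -0.107 m)) and x of shaker in the frame of caddy between -0.016 and 0.016 m and z of shaker in the frame of caddy between 0.003 and 0.014 m and contact force between the fingers and shaker below 0.05 N and ((y of ring_tin in the frame of rack between 0.103 and 0.143 m and y of tin in the frame of caddy between 0.107 and 0.139 m) or (y of ring_tin in the frame of rack between 0.021 and 0.061 m and y of tin in the frame of caddy between 0.025 and 0.057 m) or (y of ring_tin in the frame of rack between -0.061 and -0.021 m and y of tin in the frame of caddy between -0.057 and -0.025 m) or (y of ring_tin in the frame of rack between -0.143 and -0.103 m and y of tin in the frame of caddy between -0.139 and -0.107 m)) and x of tin in the frame of caddy between -0.016 and 0.016 m and z of tin in the frame of caddy between 0.003 and 0.014 m and contact force between the fingers and tin below 0.05 N).
It fails at once if a container is tipped or knocked over (angle between any of bottle, mill, shaker, tin's own z axis and vertical above 0.8 rad).
It fails at once if a container is dropped (falls faster than 0.55 m/s, some 15 mm, with the fingers off it) ((linear speed of bottle above 0.55 m/s and contact force between the fingers and bottle below 0.05 N) or (linear speed of mill above 0.55 m/s and contact force between the fingers and mill below 0.05 N) or (linear speed of shaker above 0.55 m/s and contact force between the fingers and shaker below 0.05 N) or (linear speed of tin above 0.55 m/s and contact force between the fingers and tin below 0.05 N)).
It also fails if it takes over 122 s, if anything falls off the work surface, if the arm or the gripper's body presses on something with over 40 N, if the wrist force passes 120 N, or if a joint passes its speed limit or range.

## Working session

There is one attempt and no reset: what is moved stays moved. The work goes in short steps, Python scripts to look and compute and a tool call to move; the robot and the scene stay as the last step left them, time stands still between calls to the robot, and variables do not carry over. Pictures are saved under pics/ and viewed, at most 14 in all, crops included, and the job is handed in when it is done.

```bash
mkdir -p pics; ls; python3 - <<'E'
from rig import r,cams
import cv2
for n in("scene","top"):
    cv2.imwrite(f"pics/{n}0.png",cams.grab_frame(n)[:,:,::-1])
    p=cams.camera_params(n);print(n,p)
print(r.sense())
E
```

```text
pics
scene {'fx': 352.69293248817894, 'fy': 352.69293248817894, 'cx': 256.53381781078883, 'cy': 190.65767097869835, 'dist_coeffs': array([0.01988143, 0.        , 0.        , 0.        , 0.        ]), 'rvec': array([ 2.16117381,  1.44527837, -0.47769721]), 'tvec': array([-207.5551476 , -373.96759884, 1232.11646798])}
top {'fx': 500.16756658825824, 'fy': 500.16756658825824, 'cx': 255.60727519808736, 'cy': 188.64656815340666, 'dist_coeffs': array([-0.18524333,  0.        ,  0.        ,  0.        ,  0.        ]), 'rvec': array([ 2.08311255, -2.13741241,  0.22873619]), 'tvec': array([  23.46859505,  575.2612691 , 1423.01391551])}
{'clock': 0.1, 'qpos': array([ 1.28758659e+00,  3.53616557e-01,  1.63402927e+00,  1.65303877e-06,
        1.15517513e+00, -2.39893781e-03]), 'qvel': array([-1.02602945e-03, -1.70561305e-03, -2.50026993e-03,  8.04956389e-04,
        6.86499000e-05,  5.25813406e-04]), 'joint_efforts': array([ 1.40225104e-03, -6.06354904e+01, -3.42822611e+01,  1.94039094e-04,
        3.90734334e-03,  1.44709503e-05]), 'eef_pos': array([173.10303423, 600.15860478, 252.62624694]), 'tcp_rot': array([-3.14036435e+00, -4.45810913e-06,  2.86078118e+00]), 'contact_force': array([ 0.24956168, -0.22903696, -0.20397349]), 'wrist_torque': array([ 0.0177003 ,  0.03003807, -0.06272017]), 'grasp_force': 0.0, 'opening': 1.0055280976780128}
```

View pics/top0.png

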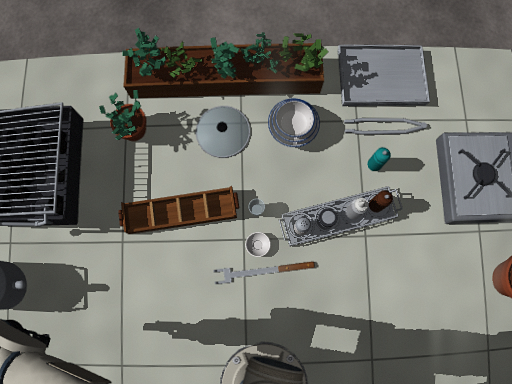

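View pics/scene0.png

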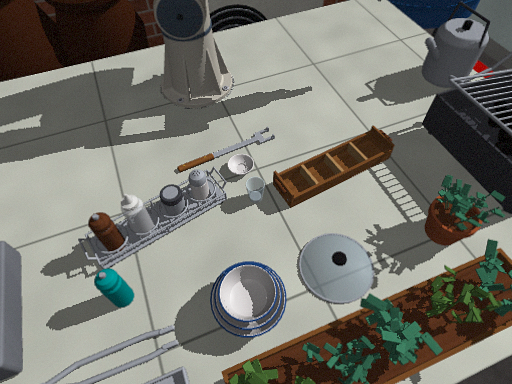

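Seen in the top view (left = robot's left), the rack holds the shaker (302,222), tin (327,217), bottle (358,206) and mill (380,201). The caddy is to the left, at about (180,210). The look-alike is the turquoise mill at (380,158), which I leave alone. The glass at (257,207) and the cup at (258,244) stand in between.

```bash
python3 - <<'E'
import cv2
a=cv2.imread("pics/top0.png")
cv2.imwrite("pics/crack.png",cv2.resize(a[175:260,270:410],None,fx=5.7,fy=5.7,interpolation=cv2.INTER_CUBIC))
cv2.imwrite("pics/ccad.png",cv2.resize(a[175:245,110:250],None,fx=5.7,fy=5.7,interpolation=cv2.INTER_CUBIC))
E
```

```text
(no output)
```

View pics/crack.png

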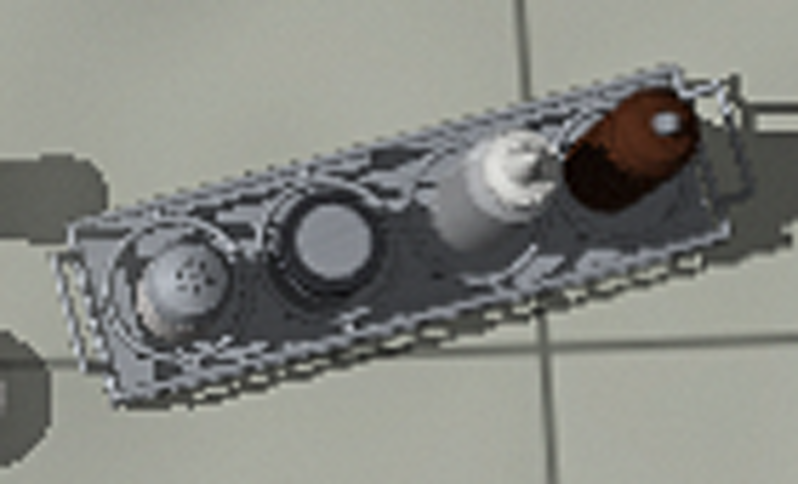

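View pics/ccad.png

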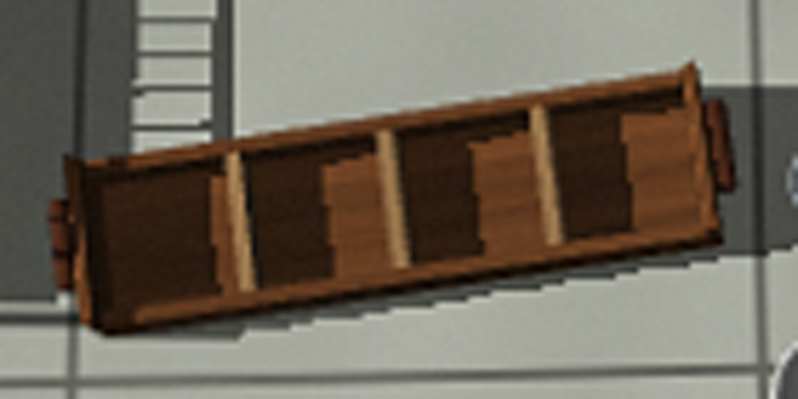

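Close crops: shaker dome at (192,272), tin lid (333,244), bottle cap top (512,172) with nozzle tip (548,168), and mill knob (667,122). It is brown, so it is the right mill. The three caddy divider tops are centred at (240,222), (394,199) and (548,174).

```bash
cat > h.py <<'E'
import numpy as np,cv2
from rig import r,cams
from scipy.spatial.transform import Rotation as R
def ray(uv,n,z,p=None):
    p=p or cams.camera_params(n);K=np.array([[p['fx'],0,p['cx']],[0,p['fy'],p['cy']],[0,0,1]])
    d=cv2.undistortPoints(np.array([[uv]],float),K,p['dist_coeffs'])[0,0]
    M=cv2.Rodrigues(p['rvec'])[0];c=-M.T@p['tvec'];v=M.T@np.array([*d,1]);return c+v*(z-c[2])/v[2]
def proj(X,n,p=None):
    p=p or cams.camera_params(n);K=np.array([[p['fx'],0,p['cx']],[0,p['fy'],p['cy']],[0,0,1]])
    return cv2.projectPoints(np.array(X,float).reshape(-1,3),p['rvec'],p['tvec'],K,p['dist_coeffs'])[0][:,0]
def crop(c,o,s=5.7): return [o[i]+(c[i]+.5)/s-.5 for i in(0,1)]
E
python3 - <<'E'
from h import *
o=(270,175)
for n,c,z in[("shaker",(193,272),102),("tin",(333,244),84),("bottlecap",(514,172),137),("bottletip",(548,168),162),("mill",(667,122),147)]:
    X=ray(crop(c,o),"top",z);print(n,X.round(1),"scene px",proj(X,"scene").round(1))
o=(110,175);P=[ray(crop(c,o),"top",40) for c in[(240,222),(394.5,199),(548,174.5)]]
print(np.round(P,1),[np.linalg.norm(P[i]-P[i+1]) for i in(0,1)])
d=(P[0]-P[2])[:2];print("yaw",np.arctan2(-d[0],d[1]))
print("scene",proj(P,"scene").round(1))
a=cv2.imread("pics/scene0.png");
cv2.imwrite("pics/cs.png",cv2.resize(a[150:270,80:240],None,fx=5,fy=5,interpolation=cv2.INTER_CUBIC))
E
```

```text
shaker [ 465.3 -124.9  102. ] scene px [[196.1 173.4]]
tin [ 480.2 -198.8   84. ] scene px [[169.9 191.6]]
bottlecap [ 505.4 -283.1  137. ] scene px [[130.6 198.5]]
bottletip [ 502.4 -294.5  162. ] scene px [[121.5 192.7]]
mill [ 526.5 -359.7  147. ] scene px [[ 94.8 215. ]]
[[511.8 322.7  40. ]
 [522.3 240.5  40. ]
 [533.4 159.3  40. ]] [np.float64(82.89567613355314), np.float64(81.95565802518081)]
yaw 0.13126921387406496
scene [[357.8 150.1]
 [333.7 161.5]
 [309.  173.6]]
```

View pics/cs.png

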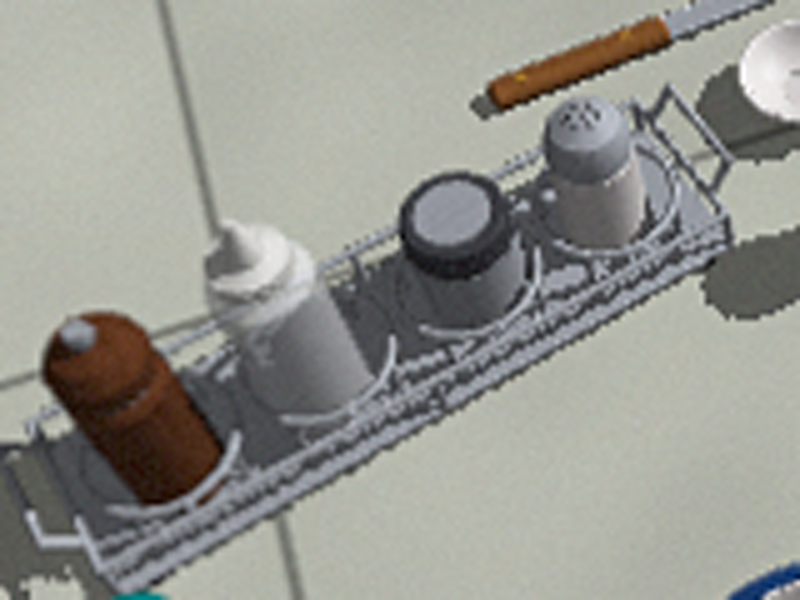

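Scene-camera check: shaker at (196.1,173.0) and tin at (170.5,192.1) agree with the top view to about 0.5 px, and the mill knob to 1.5 px. The nozzle tip in the scene crop is at (231,225), which doesn't match my top-view pick, so I'll triangulate the bottle. Meanwhile I turn the tool to rack yaw.

The rows are not in the units I measure in: shifts go in shares of 100 cm and turns go in shares of 90 degrees. I convert before sending: 0.12 rad / 1.5708 = 0.0764.

```bash
cat >> h.py <<'E'
def go(x,y,z,yaw):
    s=r.sense();M=R.from_euler('xyz',s['tcp_rot']);T=R.from_euler('xyz',[np.pi,0,yaw])
    d=M.inv().apply(np.array([x,y,z])-s['eef_pos']);print("clock",round(s['clock'],2),"tcp",s['eef_pos'].round(1),"rot",s['tcp_rot'].round(3),"F",s['contact_force'].round(1),"op",round(s['opening'],3),"gf",round(s['grasp_force'],1))
    print("rotvec",(M.inv()*T).as_rotvec().round(4),"d before turn",d.round(1),"after turn",T.inv().apply(np.array([x,y,z])-s['eef_pos']).round(1))
E
```

{"fn": "step_hand", "kwargs": {
  "offsets": {"rows": [[0,0,0.0764,0,0,0,1],[0,0,0.0764,0,0,0,1],[0,0,0.0764,0,0,0,1],[0,0,0.0764,0,0,0,1],[0,0,0.0764,0,0,0,1]]}
}}

```text
clock: 0.52
eef_pos: [173.1, 600.3, 252.8]
tcp_rot: [-3.141, 0.001, 2.255]
contact_force: [0.1, -0.3, 0.1]
opening: 0.999
grasp_force: 0.0
```

{"fn": "step_hand", "kwargs": {
  "offsets": {"rows": [[0,0,0.0764,0,0,0,1],[0,0,0.0764,0,0,0,1],[0,0,0.0764,0,0,0,1],[0,0,0.0484,0,0,0,1],[0,0,0,0,0,0,1]]}
}}

```text
clock: 0.93
eef_pos: [173.1, 600.3, 252.9]
tcp_rot: [-3.141, 0.001, 1.821]
contact_force: [-0.2, 0.7, -0.6]
opening: 0.999
grasp_force: 0.0
```

```bash
python3 - <<'E'
from h import *
for z in(137,150,162): print(z,ray(crop((231,225),(80,150),5),"scene",z).round(1), proj(ray(crop((231,225),(80,150),5),"scene",z),"top")*5.7-np.array([270,175])*5.7)
print(ray(crop((78,333),(80,150),5),"scene",143),ray(crop((667,122),(270,175)),"top",143))
p=cams.camera_params("wrist");s=r.sense();M=cv2.Rodrigues(p['rvec'])[0];c=-M.T@p['tvec'];T=R.from_euler('xyz',s['tcp_rot'])
print("cam in tool",T.inv().apply(c-s['eef_pos']),p)
go(465.3,-124.9,200,1.825)
E
```

```text
137 [ 490.5 -291.1  137. ] [[529.5541682 198.7339023]]
150 [ 501.2 -288.8  150. ] [[529.14829675 172.92427173]]
162 [ 511.  -286.8  162. ] [[528.75072412 148.74216452]]
[ 526.66797347 -360.49821128  143.        ] [ 527.27716492 -360.84589203  143.        ]
cam in tool [  80.39934663   -1.49857023 -119.46218917] {'fx': 322.42001462272515, 'fy': 322.42001462272515, 'cx': 256.8304660353669, 'cy': 193.35295450042364, 'dist_coeffs': array([-0.04525392,  0.        ,  0.        ,  0.        ,  0.        ]), 'rvec': array([-2.80201976, -0.35233249, -0.05334674]), 'tvec': array([-313.76852057,  470.98179886,  548.53342605])}
clock 0.93 tcp [173.1 600.3 252.9] rot [-3.141e+00  1.000e-03  1.821e+00] F [-0.2  0.7 -0.6] op 0.999 gf 0.0
rotvec [-0.0004  0.0007 -0.0036] d before turn [-774.9  103.3   53.3] after turn [-775.4  100.4   52.9]
```

The bottle axis comes out near (507,-286) and the mill near (527,-360), which fits the 82 mm ring spacing to within the ±6 mm tolerance. Next I fly above the shaker.

In the tool's units: -38.7 mm / 1000 = -0.0387, 2.5 mm / 1000 = 0.0025.

{"fn": "step_hand", "kwargs": {
  "offsets": {"rows": [[0,0,0,-0.0387,0.005,0.0025,1],[0,0,0,-0.0387,0.005,0.0025,1],[0,0,0,-0.0387,0.005,0.0025,1],[0,0,0,-0.0387,0.005,0.0025,1],[0,0,0,-0.0387,0.005,0.0025,1]]},
  "grip_n": 60
}}

```text
clock: 1.35
eef_pos: [246.1, 417.7, 240.4]
tcp_rot: [-3.141, 0.0, 1.829]
contact_force: [1.4, 0.3, 0.1]
opening: 0.999
grasp_force: 0.0
```

{"fn": "step_hand", "kwargs": {
  "offsets": {"rows": [[0,0,0,-0.0387,0.005,0.0025,1],[0,0,0,-0.0387,0.005,0.0025,1],[0,0,0,-0.0387,0.005,0.0025,1],[0,0,0,-0.0387,0.005,0.0025,1],[0,0,0,-0.0387,0.005,0.0025,1]]}
}}

```text
clock: 1.77
eef_pos: [319.0, 236.8, 228.2]
tcp_rot: [3.141, -0.0, 1.829]
contact_force: [1.1, -0.1, 0.5]
opening: 0.999
grasp_force: 0.0
```

{"fn": "step_hand", "kwargs": {
  "offsets": {"rows": [[0,0,0,-0.0387,0.005,0.0025,1],[0,0,0,-0.0387,0.005,0.0025,1],[0,0,0,-0.0387,0.005,0.0025,1],[0,0,0,-0.0387,0.005,0.0025,1],[0,0,0,-0.0387,0.005,0.0025,1]]}
}}

```text
clock: 2.18
eef_pos: [391.9, 55.6, 215.9]
tcp_rot: [3.141, 0.0, 1.828]
contact_force: [0.9, 0.9, 0.4]
opening: 1.002
grasp_force: 0.0
```

{"fn": "step_hand", "kwargs": {
  "offsets": {"rows": [[0,0,0,-0.0387,0.005,0.0025,1],[0,0,0,-0.0387,0.005,0.0025,1],[0,0,0,-0.0387,0.005,0.0025,1],[0,0,0,-0.0387,0.005,0.0025,1],[0,0,0,-0.0387,0.005,0.0025,1]]}
}}

```text
clock: 2.6
eef_pos: [464.7, -125.7, 203.2]
tcp_rot: [3.141, 0.0, 1.828]
contact_force: [0.5, 1.2, -0.1]
opening: 1.001
grasp_force: 0.0
```

{"fn": "step_hand", "kwargs": {
  "offsets": {"rows": [[0,0,0,0,0,0,1],[0,0,0,0,0,0,1],[0,0,0,0,0,0,1]]}
}}

```text
clock: 2.85
eef_pos: [463.8, -123.3, 202.9]
tcp_rot: [-3.141, -0.001, 1.825]
contact_force: [-1.0, 0.7, 0.0]
opening: 0.997
grasp_force: 0.0
```

```bash
python3 - <<'E'
from h import *
go(465.3,-124.9,74,1.825)
p=cams.camera_params("wrist")
a=cams.grab_frame("wrist")[:,:,::-1];cv2.imwrite("pics/w1.png",a)
print(proj([[465.3,-124.9,102],[480.2,-198.8,84],[507,-286,162],[527,-360.5,147]],"wrist",p))
E
```

```text
clock 2.85 tcp [ 463.8 -123.3  202.9] rot [-3.141e+00 -1.000e-03  1.825e+00] F [-1.   0.7  0. ] op 0.997 gf 0.0
rotvec [-0.0011 -0.001   0.0005] d before turn [ -2.    1.2 128.9] after turn [ -1.9   1.  128.9]
[[261.10730521 206.0428373 ]
 [255.69915296 280.9315441 ]
 [260.67774756 446.43689909]
 [260.88286687 486.84399849]]
```

View pics/w1.png

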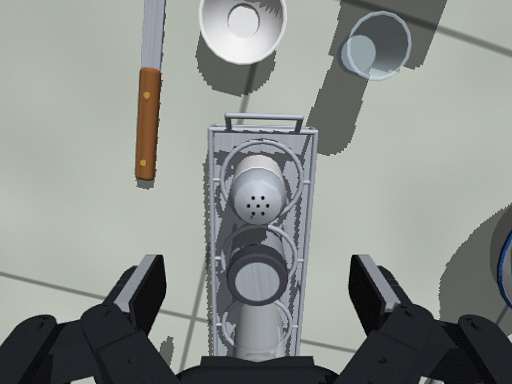

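The wrist view shows the shaker holes at (258,205), predicted (261,206), and the tin lid at (258,283), predicted (256,281). That is agreement within 2 mm. I descend and grasp the shaker.

In the tool's units: 35 mm / 1000 = 0.035, 30 mm / 1000 = 0.03.

{"fn": "step_hand", "kwargs": {
  "offsets": {"rows": [[0,0,0,-0.002,0.0005,0.035,1],[0,0,0,0,0,0.035,1],[0,0,0,0,0,0.03,1],[0,0,0,0,0,0.02,1],[0,0,0,0,0,0.009,1]]},
  "grip_n": 40
}}

```text
clock: 3.32
eef_pos: [463.5, -123.5, 72.0]
tcp_rot: [-3.138, -0.002, 1.828]
contact_force: [-0.3, 0.1, -0.4]
opening: 1.0
grasp_force: 0.0
```

{"fn": "step_hand", "kwargs": {
  "offsets": {"rows": [[0,0,0,0,0,0,1],[0,0,0,0,0,0,0.6],[0,0,0,0,0,0,0.4],[0,0,0,0,0,0,0.2],[0,0,0,0,0,0,0]]}
}}

```text
clock: 3.73
eef_pos: [466.3, -125.5, 75.8]
tcp_rot: [3.14, 0.001, 1.825]
contact_force: [-2.6, 0.2, 8.8]
opening: 0.519
grasp_force: 39.3
```

{"fn": "step_hand", "kwargs": {
  "offsets": {"rows": [[0,0,0,0,0,0,0],[0,0,0,0,0,0,0],[0,0,0,0,0,0,0],[0,0,0,0,0,0,0],[0,0,0,0,0,0,0]]}
}}

```text
clock: 4.15
eef_pos: [466.3, -125.6, 75.8]
tcp_rot: [3.14, 0.001, 1.825]
contact_force: [-2.0, 0.5, 8.2]
opening: 0.522
grasp_force: 39.5
```

{"fn": "step_hand", "kwargs": {
  "offsets": {"rows": [[0,0,0,0,0,0,0],[0,0,0,0,0,0,0],[0,0,0,0,0,0,0],[0,0,0,0,0,0,0]]}
}}

```text
clock: 4.48
eef_pos: [466.3, -125.6, 75.8]
tcp_rot: [3.14, 0.001, 1.825]
contact_force: [-1.5, 0.1, 9.0]
opening: 0.521
grasp_force: 39.5
```

Shaker gripped at opening 0.52 (about 45 mm, against a 46 mm diameter). Lifting.

{"fn": "step_hand", "kwargs": {
  "offsets": {"rows": [[0,0,0,0,0,-0.005,0],[0,0,0,0,0,-0.015,0],[0,0,0,0,0,-0.03,0],[0,0,0,0,0,-0.04,0],[0,0,0,0,0,-0.03,0]]}
}}

```text
clock: 4.9
eef_pos: [465.5, -125.4, 197.2]
tcp_rot: [3.141, 0.001, 1.825]
contact_force: [2.3, -0.5, -1.2]
opening: 0.522
grasp_force: 41.4
```

```bash
python3 - <<'E'
from h import *
go(506.2,362.4,196,1.702)
E
```

```text
clock 4.9 tcp [ 465.5 -125.4  197.2] rot [3.141e+00 1.000e-03 1.825e+00] F [ 2.3 -0.5 -1.2] op 0.522 gf 41.4
rotvec [0.0011 0.0006 0.1227] d before turn [462.  161.9   1.1] after turn [478.3 104.1   1.2]
```

In the tool's units: 0.0614 rad / 1.5708 = 0.0391.

{"fn": "step_hand", "kwargs": {
  "offsets": {"rows": [[0,0,0.0391,0,0,0,0],[0,0,0.0391,0,0,0,0]]}
}}

```text
clock: 5.07
eef_pos: [466.9, -125.8, 197.4]
tcp_rot: [3.136, 0.002, 1.699]
contact_force: [-0.6, -0.5, -1.7]
opening: 0.52
grasp_force: 41.3
```

{"fn": "step_hand", "kwargs": {
  "offsets": {"rows": [[0,0,0,0.015,0.003,0,0],[0,0,0,0.031,0.007,0,0],[0,0,0,0.035,0.0075,0,0],[0,0,0,0.035,0.0075,0,0],[0,0,0,0.035,0.0075,0,0]]}
}}

```text
clock: 5.48
eef_pos: [477.8, 30.0, 195.1]
tcp_rot: [3.14, 0.0, 1.701]
contact_force: [0.5, -1.4, -1.8]
opening: 0.52
grasp_force: 41.3
```

{"fn": "step_hand", "kwargs": {
  "offsets": {"rows": [[0,0,0,0.035,0.0075,0,0],[0,0,0,0.035,0.0075,0,0],[0,0,0,0.035,0.0075,0,0],[0,0,0,0.035,0.0075,0,0],[0,0,0,0.035,0.0075,0,0]]}
}}

```text
clock: 5.9
eef_pos: [492.0, 208.8, 195.2]
tcp_rot: [3.141, -0.0, 1.702]
contact_force: [1.2, -0.1, -1.2]
opening: 0.523
grasp_force: 41.3
```

{"fn": "step_hand", "kwargs": {
  "offsets": {"rows": [[0,0,0,0.035,0.0075,0,0],[0,0,0,0.035,0.0075,0,0],[0,0,0,0.035,0.0075,0,0],[0,0,0,0.03,0.0075,0,0],[0,0,0,0.0173,0.004,0,0]]}
}}

```text
clock: 6.32
eef_pos: [506.1, 365.8, 195.2]
tcp_rot: [3.14, -0.002, 1.703]
contact_force: [0.5, -0.3, -2.0]
opening: 0.517
grasp_force: 41.3
```

{"fn": "step_hand", "kwargs": {
  "offsets": {"rows": [[0,0,0,0,0,0,0],[0,0,0,0,0,0,0],[0,0,0,0,0,0,0]]}
}}

```text
clock: 6.57
eef_pos: [505.6, 361.8, 194.5]
tcp_rot: [-3.141, 0.001, 1.702]
contact_force: [0.0, -0.5, -1.1]
opening: 0.525
grasp_force: 41.3
```

```bash
python3 - <<'E'
from h import *
go(506.2,362.4,71.8,1.702)
p=cams.camera_params("wrist")
cv2.imwrite("pics/w2.png",cams.grab_frame("wrist")[:,:,::-1])
c=np.array([522.3,240.5]);t=.131
f=lambda x,y,z:[*(c+[x*np.cos(t)-y*np.sin(t),x*np.sin(t)+y*np.cos(t)]),z]
for q in[(37,82,40),(-37,82,40),(41,169,58),(-41,169,58),(41,41,40),(-41,41,40)]: print(q,proj([f(*q)],"wrist",p).round(1))
E
```

```text
clock 6.57 tcp [505.6 361.8 194.5] rot [-3.141e+00  1.000e-03  1.702e+00] F [ 0.  -0.5 -1.1] op 0.525 gf 41.3
rotvec [-0.0004  0.0005  0.0002] d before turn [  0.6   0.7 122.7] after turn [  0.6   0.6 122.7]
(37, 82, 40) [[299.9 224.3]]
(-37, 82, 40) [[219.9 224.3]]
(41, 169, 58) [[312.3 132.1]]
(-41, 169, 58) [[208.3 132.1]]
(41, 41, 40) [[302.2 263.3]]
(-41, 41, 40) [[217.4 263.2]]
```

View pics/w2.png

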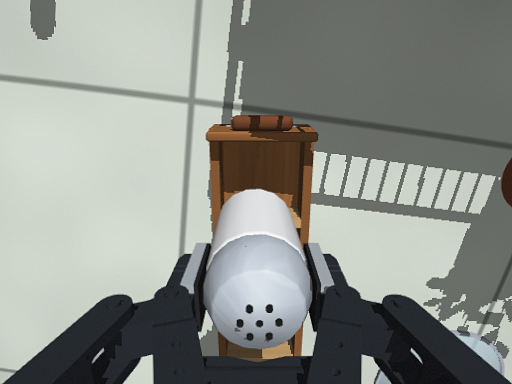

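The wrist view shows the caddy end board corners at (210,135) and (317,133), against predicted (208,132) and (312,132). That puts the caddy about 2 mm farther away, so I correct by 1.5 mm, then lower to the floor.

{"fn": "step_hand", "kwargs": {
  "offsets": {"rows": [[0,0,0,0.0018,0.002,0.035,0],[0,0,0,0,0,0.035,0],[0,0,0,0,0,0.03,0],[0,0,0,0,0,0.013,0],[0,0,0,0,0,0.004,0]]}
}}

```text
clock: 7.03
eef_pos: [506.5, 362.6, 75.0]
tcp_rot: [-3.138, 0.002, 1.701]
contact_force: [-0.3, 0.1, -2.3]
opening: 0.522
grasp_force: 41.3
```

{"fn": "step_hand", "kwargs": {
  "offsets": {"rows": [[0,0,0,0,0,0,0],[0,0,0,0,0,0.0015,0],[0,0,0,0,0,0.001,0],[0,0,0,0,0,0,0]]}
}}

```text
clock: 7.37
eef_pos: [508.6, 365.0, 76.3]
tcp_rot: [3.139, -0.001, 1.702]
contact_force: [-0.2, 0.3, -1.6]
opening: 0.521
grasp_force: 41.3
```

{"fn": "step_hand", "kwargs": {
  "offsets": {"rows": [[0,0,0,0,0,0.001,0],[0,0,0,0,0,0,0],[0,0,0,0,0,0,0]]}
}}

```text
clock: 7.62
eef_pos: [507.9, 364.7, 74.2]
tcp_rot: [3.141, -0.0, 1.702]
contact_force: [0.1, 0.5, -1.4]
opening: 0.522
grasp_force: 41.3
```

{"fn": "step_hand", "kwargs": {
  "offsets": {"rows": [[0,0,0,0,0,0.001,0],[0,0,0,0,0,0,0],[0,0,0,0,0,0,0]]}
}}

```text
clock: 7.87
eef_pos: [507.7, 364.5, 72.7]
tcp_rot: [-3.141, 0.0, 1.702]
contact_force: [0.5, 0.4, -1.3]
opening: 0.52
grasp_force: 41.3
```

In the tool's units: 1 mm / 1000 = 0.001.

{"fn": "step_hand", "kwargs": {
  "offsets": {"rows": [[0,0,0,0,0,0.001,0],[0,0,0,0,0,0,0],[0,0,0,0,0,0,0]]},
  "only": "pos|force"
}}

```text
eef_pos: [507.8, 364.6, 72.0]
contact_force: [-0.6, -0.2, 2.5]
grasp_force: 41.6
```

{"fn": "step_hand", "kwargs": {
  "offsets": {"rows": [[0,0,0,0,0,0.001,0],[0,0,0,0,0,0,0],[0,0,0,0,0,0,0]]},
  "only": "pos|force"
}}

```text
eef_pos: [507.8, 364.7, 71.9]
contact_force: [-4.2, -1.4, 11.1]
grasp_force: 42.3
```

Floor contact at 72 mm, as expected. I back off 1 mm, release slowly and rise.

In the tool's units: -1 mm / 1000 = -0.001.

{"fn": "step_hand", "kwargs": {
  "offsets": {"rows": [[0,0,0,0,0,-0.001,0],[0,0,0,0,0,0,0.56],[0,0,0,0,0,0,0.62],[0,0,0,0,0,0,0.75],[0,0,0,0,0,0,1]]}
}}

```text
clock: 8.78
eef_pos: [507.8, 364.5, 71.6]
tcp_rot: [-3.141, 0.0, 1.702]
contact_force: [0.4, 0.8, 0.5]
opening: 0.868
grasp_force: 0.0
```

{"fn": "step_hand", "kwargs": {
  "offsets": {"rows": [[0,0,0,0,0,0,1],[0,0,0,0,0,0,1],[0,0,0,0,0,0,1],[0,0,0,0,0,-0.01,1],[0,0,0,0,0,-0.03,1]]}
}}

```text
clock: 9.2
eef_pos: [505.5, 362.9, 108.9]
tcp_rot: [-3.135, 0.003, 1.702]
contact_force: [-0.5, 0.4, -0.1]
opening: 1.0
grasp_force: 0.0
```

{"fn": "step_hand", "kwargs": {
  "offsets": {"rows": [[0,0,0,0,0,-0.04,1],[0,0,0,0,0,-0.04,1],[0,0,0,0,0,-0.01,1],[0,0,0,0,0,0,1],[0,0,0,0,0,0,1]]}
}}

```text
clock: 9.62
eef_pos: [507.9, 364.6, 202.7]
tcp_rot: [3.14, -0.001, 1.702]
contact_force: [0.0, -0.3, -1.4]
opening: 1.003
grasp_force: 0.0
```

```bash
python3 - <<'E'
from h import *
go(480.2,-198.8,200,1.825)
p=cams.camera_params("wrist")
cv2.imwrite("pics/w3.png",cams.grab_frame("wrist")[:,:,::-1])
print(proj([[508,364.5,98]],"wrist",p))
E
```

```text
clock 9.62 tcp [507.9 364.6 202.7] rot [ 3.140e+00 -1.000e-03  1.702e+00] F [ 0.  -0.3 -1.4] op 1.003 gf 0.0
rotvec [ 0.0016 -0.0007 -0.123 ] d before turn [-555.  -101.2    2.1] after turn [-538.4 -168.5    2.7]
[[259.373846   201.66547716]]
```

View pics/w3.png

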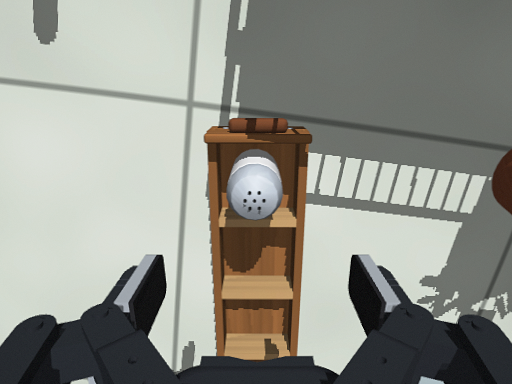

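The shaker stands upright in compartment 1, holes at (255,200) and dividers at rows 217 and 288, about centred. Next I check the caddy offset and go for the tin.

In the tool's units: -0.0615 rad / 1.5708 = -0.0392.

```bash
python3 - <<'E'
from h import *
c=np.array([522.3,240.5]);t=.131;Ri=np.array([[np.cos(t),np.sin(t)],[-np.sin(t),np.cos(t)]])
for n,uv,z in[("div1",(258.5,217),40),("div2",(257.5,288),40),("end",(258.3,134),58),("shaker",(255,200),98)]:
    X=ray(uv,"wrist",z);print(n,X.round(1),(Ri@(X[:2]-c)).round(1))
E
```

```text
div1 [511.3 328.5  40. ] [ 0.6 88.7]
div2 [520.6 250.8  40. ] [-0.3 10.4]
end [500.6 407.8  58. ] [  0.3 168.7]
shaker [503.7 365.3  98. ] [ -2.1 126.1]
```

{"fn": "step_hand", "kwargs": {
  "offsets": {"rows": [[0,0,-0.0392,0,0,0,1],[0,0,-0.0392,0,0,0,1]]}
}}

```text
clock: 9.83
eef_pos: [506.7, 363.8, 199.7]
tcp_rot: [-3.138, 0.001, 1.828]
contact_force: [0.8, 0.4, 0.4]
opening: 1.0
grasp_force: 0.0
```

{"fn": "step_hand", "kwargs": {
  "offsets": {"rows": [[0,0,0,-0.036,-0.0112,0,1],[0,0,0,-0.036,-0.0112,0,1],[0,0,0,-0.036,-0.0112,0,1],[0,0,0,-0.036,-0.0112,0,1],[0,0,0,-0.036,-0.0112,0,1]]}
}}

```text
clock: 10.25
eef_pos: [497.2, 174.3, 199.8]
tcp_rot: [-3.138, 0.0, 1.826]
contact_force: [0.6, -1.2, 0.4]
opening: 0.998
grasp_force: 0.0
```

{"fn": "step_hand", "kwargs": {
  "offsets": {"rows": [[0,0,0,-0.036,-0.0112,0,1],[0,0,0,-0.036,-0.0112,0,1],[0,0,0,-0.036,-0.0112,0,1],[0,0,0,-0.036,-0.0112,0,1],[0,0,0,-0.036,-0.0112,0,1]]}
}}

```text
clock: 10.67
eef_pos: [488.2, -13.7, 200.1]
tcp_rot: [-3.138, -0.001, 1.825]
contact_force: [1.4, -0.8, 0.2]
opening: 1.0
grasp_force: 0.0
```

{"fn": "step_hand", "kwargs": {
  "offsets": {"rows": [[0,0,0,-0.036,-0.0112,0,1],[0,0,0,-0.036,-0.0112,0,1],[0,0,0,-0.036,-0.0112,0,1],[0,0,0,-0.036,-0.0112,0,1],[0,0,0,-0.034,-0.0112,0,1]]}
}}

```text
clock: 11.08
eef_pos: [478.9, -200.0, 200.0]
tcp_rot: [-3.139, -0.002, 1.825]
contact_force: [1.5, 0.9, -0.5]
opening: 0.996
grasp_force: 0.0
```

{"fn": "step_hand", "kwargs": {
  "offsets": {"rows": [[0,0,0,0,0,0,1],[0,0,0,0,0,0,1],[0,0,0,0,0,0,1]]}
}}

```text
clock: 11.33
eef_pos: [479.4, -198.0, 200.3]
tcp_rot: [-3.139, -0.002, 1.824]
contact_force: [-0.8, -0.1, 0.1]
opening: 1.0
grasp_force: 0.0
```

```bash
python3 - <<'E'
from h import *
go(481,-198.8,76,1.825)
E
```

```text
clock 11.33 tcp [ 479.4 -198.   200.3] rot [-3.139e+00 -2.000e-03  1.824e+00] F [-0.8 -0.1  0.1] op 1.0 gf 0.0
rotvec [-0.0023 -0.0022 -0.0011] d before turn [ -1.5   1.7 124.3] after turn [ -1.2   1.4 124.3]
```

The wrist measurement confirms the caddy pose (end board y 168.7 mm, nominal 169) and puts the shaker at (-2, +126), where the middle is (0, 123). Now I grasp and lift the tin.

In the tool's units: 35 mm / 1000 = 0.035, 30 mm / 1000 = 0.03.

{"fn": "step_hand", "kwargs": {
  "offsets": {"rows": [[0,0,0,-0.0014,0.001,0.035,1],[0,0,0,0,0,0.035,1],[0,0,0,0,0,0.03,1],[0,0,0,0,0,0.018,1],[0,0,0,0,0,0.008,1]]}
}}

```text
clock: 11.75
eef_pos: [479.8, -197.2, 72.6]
tcp_rot: [-3.137, -0.004, 1.827]
contact_force: [0.5, -0.6, -0.5]
opening: 1.0
grasp_force: 0.0
```

{"fn": "step_hand", "kwargs": {
  "offsets": {"rows": [[0,0,0,0,0,0,1],[0,0,0,0,0,0,0.8],[0,0,0,0,0,0,0.6],[0,0,0,0,0,0,0.3],[0,0,0,0,0,0,0]]}
}}

```text
clock: 12.17
eef_pos: [482.8, -199.9, 77.5]
tcp_rot: [3.139, 0.002, 1.825]
contact_force: [-0.6, 0.7, 5.0]
opening: 0.616
grasp_force: 40.8
```

{"fn": "step_hand", "kwargs": {
  "offsets": {"rows": [[0,0,0,0,0,0,0],[0,0,0,0,0,0,0],[0,0,0,0,0,0,0],[0,0,0,0,0,0,0],[0,0,0,0,0,0,0]]}
}}

```text
clock: 12.58
eef_pos: [482.9, -199.9, 77.5]
tcp_rot: [3.139, 0.002, 1.825]
contact_force: [-0.7, 0.9, 6.1]
opening: 0.615
grasp_force: 40.9
```

{"fn": "step_hand", "kwargs": {
  "offsets": {"rows": [[0,0,0,0,0,-0.005,0],[0,0,0,0,0,-0.015,0],[0,0,0,0,0,-0.03,0],[0,0,0,0,0,-0.04,0],[0,0,0,0,0,-0.03,0]]}
}}

```text
clock: 13.0
eef_pos: [481.9, -199.6, 198.8]
tcp_rot: [3.14, 0.001, 1.825]
contact_force: [1.7, -0.7, -1.5]
opening: 0.613
grasp_force: 43.1
```

```bash
python3 - <<'E'
from h import *
go(518.4,281.1,196,1.702)
E
```

```text
clock 13.0 tcp [ 481.9 -199.6  198.8] rot [3.140e+00 1.000e-03 1.825e+00] F [ 1.7 -0.7 -1.5] op 0.613 gf 43.1
rotvec [0.0012 0.0008 0.1229] d before turn [456.1 156.2   2.6] after turn [471.8  99.1   2.8]
```

In the tool's units: 0.0614 rad / 1.5708 = 0.0391.

{"fn": "step_hand", "kwargs": {
  "offsets": {"rows": [[0,0,0.0391,0,0,0,0],[0,0,0.0391,0,0,0,0]]}
}}

```text
clock: 13.17
eef_pos: [483.1, -200.2, 199.2]
tcp_rot: [3.137, 0.003, 1.699]
contact_force: [0.2, 1.1, -1.1]
opening: 0.613
grasp_force: 43.0
```

{"fn": "step_hand", "kwargs": {
  "offsets": {"rows": [[0,0,0,0.015,0.003,0,0],[0,0,0,0.03,0.006,0,0],[0,0,0,0.035,0.0075,0,0],[0,0,0,0.035,0.0075,0,0],[0,0,0,0.035,0.0075,0,0]]}
}}

```text
clock: 13.58
eef_pos: [493.2, -45.5, 196.7]
tcp_rot: [3.14, 0.0, 1.701]
contact_force: [1.2, 0.1, -1.0]
opening: 0.613
grasp_force: 43.0
```

{"fn": "step_hand", "kwargs": {
  "offsets": {"rows": [[0,0,0,0.035,0.0075,0,0],[0,0,0,0.035,0.0075,0,0],[0,0,0,0.035,0.0075,0,0],[0,0,0,0.035,0.0075,0,0],[0,0,0,0.035,0.0075,0,0]]}
}}

```text
clock: 14.0
eef_pos: [507.4, 133.5, 196.8]
tcp_rot: [3.14, -0.0, 1.702]
contact_force: [1.1, -0.1, -1.7]
opening: 0.614
grasp_force: 43.0
```

{"fn": "step_hand", "kwargs": {
  "offsets": {"rows": [[0,0,0,0.035,0.0075,0,0],[0,0,0,0.035,0.0075,0,0],[0,0,0,0.035,0.0075,0,0],[0,0,0,0.03,0.005,0,0],[0,0,0,0.012,0.0025,0,0]]}
}}

```text
clock: 14.42
eef_pos: [518.1, 285.1, 196.8]
tcp_rot: [3.14, -0.002, 1.704]
contact_force: [-0.1, 0.1, -1.1]
opening: 0.617
grasp_force: 43.0
```

{"fn": "step_hand", "kwargs": {
  "offsets": {"rows": [[0,0,0,0,0,0,0],[0,0,0,0,0,0,0],[0,0,0,0,0,0,0]]}
}}

```text
clock: 14.67
eef_pos: [517.8, 280.1, 195.9]
tcp_rot: [-3.141, 0.001, 1.702]
contact_force: [0.5, 0.4, -2.0]
opening: 0.617
grasp_force: 43.0
```

```bash
python3 - <<'E'
from h import *
go(518.4,281.1,73.5,1.702)
E
```

```text
clock 14.67 tcp [517.8 280.1 195.9] rot [-3.141e+00  1.000e-03  1.702e+00] F [ 0.5  0.4 -2. ] op 0.617 gf 43.0
rotvec [-0.0005  0.0007 -0.0001] d before turn [  0.9   0.8 122.4] after turn [  0.9   0.7 122.4]
```

In the tool's units: 35 mm / 1000 = 0.035, 30 mm / 1000 = 0.03.

{"fn": "step_hand", "kwargs": {
  "offsets": {"rows": [[0,0,0,0.001,0.001,0.035,0],[0,0,0,0,0,0.035,0],[0,0,0,0,0,0.03,0],[0,0,0,0,0,0.015,0],[0,0,0,0,0,0.005,0]]},
  "only": "pos|force"
}}

```text
eef_pos: [517.2, 279.8, 73.2]
contact_force: [-4.1, -5.9, 28.5]
grasp_force: 46.0
```

{"fn": "step_hand", "kwargs": {
  "offsets": {"rows": [[0,0,0,0,0,0,0],[0,0,0,0,0,0,0],[0,0,0,0,0,0,0]]},
  "only": "pos|force"
}}

```text
eef_pos: [519.9, 282.2, 77.0]
contact_force: [-0.0, 1.1, -1.3]
grasp_force: 43.0
```

{"fn": "step_hand", "kwargs": {
  "offsets": {"rows": [[0,0,0,0,0,0.001,0],[0,0,0,0,0,0,0],[0,0,0,0,0,0,0]]},
  "only": "pos|force"
}}

```text
eef_pos: [519.2, 282.6, 75.4]
contact_force: [0.5, 0.6, -1.2]
grasp_force: 43.0
```

{"fn": "step_hand", "kwargs": {
  "offsets": {"rows": [[0,0,0,0,0,0.001,0],[0,0,0,0,0,0,0],[0,0,0,0,0,0,0]]},
  "only": "pos|force"
}}

```text
eef_pos: [518.8, 282.5, 73.8]
contact_force: [-0.5, -0.1, -1.2]
grasp_force: 43.0
```

In the tool's units: 1 mm / 1000 = 0.001.

{"fn": "step_hand", "kwargs": {
  "offsets": {"rows": [[0,0,0,0,0,0.001,0],[0,0,0,0,0,0,0],[0,0,0,0,0,0,0]]},
  "only": "pos|force"
}}

```text
eef_pos: [519.0, 282.7, 73.4]
contact_force: [-1.4, -0.2, 7.0]
grasp_force: 43.6
```

{"fn": "step_hand", "kwargs": {
  "offsets": {"rows": [[0,0,0,0,0,0.0005,0],[0,0,0,0,0,0,0],[0,0,0,0,0,0,0]]},
  "only": "pos|force"
}}

```text
eef_pos: [519.0, 282.7, 73.4]
contact_force: [-2.1, -0.3, 11.1]
grasp_force: 43.9
```

In the tool's units: -1 mm / 1000 = -0.001.

{"fn": "step_hand", "kwargs": {
  "offsets": {"rows": [[0,0,0,0,0,-0.001,0],[0,0,0,0,0,0,0.65],[0,0,0,0,0,0,0.7],[0,0,0,0,0,0,0.8],[0,0,0,0,0,0,1]]}
}}

```text
clock: 16.75
eef_pos: [518.9, 282.5, 73.2]
tcp_rot: [-3.142, 0.0, 1.702]
contact_force: [-0.3, 0.3, -1.1]
opening: 0.917
grasp_force: 0.0
```

{"fn": "step_hand", "kwargs": {
  "offsets": {"rows": [[0,0,0,0,0,0,1],[0,0,0,0,0,0,1],[0,0,0,0,0,0,1],[0,0,0,0,0,-0.01,1],[0,0,0,0,0,-0.03,1]]}
}}

```text
clock: 17.17
eef_pos: [516.5, 281.2, 110.6]
tcp_rot: [-3.135, 0.002, 1.702]
contact_force: [-0.6, 0.2, -0.4]
opening: 1.0
grasp_force: 0.0
```

{"fn": "step_hand", "kwargs": {
  "offsets": {"rows": [[0,0,0,0,0,-0.04,1],[0,0,0,0,0,-0.04,1],[0,0,0,0,0,-0.02,1],[0,0,0,0,0,0,1],[0,0,0,0,0,0,1]]}
}}

```text
clock: 17.58
eef_pos: [519.6, 282.8, 215.3]
tcp_rot: [3.138, -0.001, 1.702]
contact_force: [-0.6, -0.0, -1.1]
opening: 1.0
grasp_force: 0.0
```

```bash
python3 - <<'E'
from h import *
p=cams.camera_params("wrist")
cv2.imwrite("pics/w4.png",cams.grab_frame("wrist")[:,:,::-1])
print(proj([[519,282.5,80],[504,365,98]],"wrist",p))
go(507,-286,215,1.825)
E
```

```text
[[257.99855595 189.41391206]
 [252.33816526  82.80650422]]
clock 17.63 tcp [518.7 282.4 213.7] rot [ 3.141 -0.     1.702] F [-0.2 -0.1 -0.6] op 0.999 gf 0.0
rotvec [ 0.0006 -0.0002 -0.1228] d before turn [-561.9  -86.1   -1.5] after turn [-547.2 -154.3   -1.3]
```

View pics/w4.png

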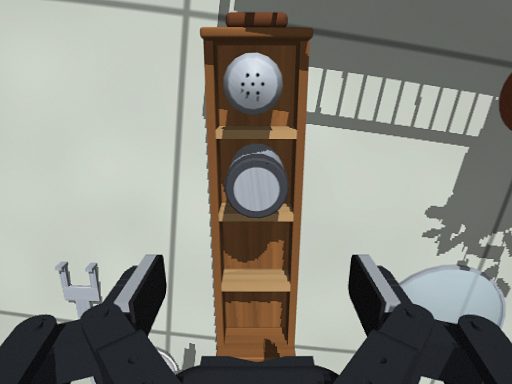

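The shaker (253,82) and tin (256,187) both stand centred in compartments 1 and 2. On to the bottle, hovering high, and a wrist look.

In the tool's units: -5 mm / 1000 = -0.005, -0.0615 rad / 1.5708 = -0.0392.

{"fn": "step_hand", "kwargs": {
  "offsets": {"rows": [[0,0,-0.0392,0,0,-0.005,1],[0,0,-0.0392,0,0,-0.005,1]]}
}}

```text
clock: 17.8
eef_pos: [517.7, 281.8, 221.5]
tcp_rot: [-3.138, 0.001, 1.828]
contact_force: [-0.1, -0.1, 0.5]
opening: 0.999
grasp_force: 0.0
```

{"fn": "step_hand", "kwargs": {
  "offsets": {"rows": [[0,0,0,-0.0365,-0.0103,0,1],[0,0,0,-0.0365,-0.0103,0,1],[0,0,0,-0.0365,-0.0103,0,1],[0,0,0,-0.0365,-0.0103,0,1],[0,0,0,-0.0365,-0.0103,0,1]]}
}}

```text
clock: 18.22
eef_pos: [513.5, 91.2, 221.6]
tcp_rot: [-3.138, -0.0, 1.826]
contact_force: [0.7, 0.3, 0.1]
opening: 1.001
grasp_force: 0.0
```

{"fn": "step_hand", "kwargs": {
  "offsets": {"rows": [[0,0,0,-0.0365,-0.0103,0,1],[0,0,0,-0.0365,-0.0103,0,1],[0,0,0,-0.0365,-0.0103,0,1],[0,0,0,-0.0365,-0.0103,0,1],[0,0,0,-0.0365,-0.0103,0,1]]}
}}

```text
clock: 18.63
eef_pos: [509.6, -98.3, 221.7]
tcp_rot: [-3.139, -0.001, 1.825]
contact_force: [2.0, 0.1, -0.2]
opening: 0.998
grasp_force: 0.0
```

{"fn": "step_hand", "kwargs": {
  "offsets": {"rows": [[0,0,0,-0.0365,-0.0103,0,1],[0,0,0,-0.0365,-0.0103,0,1],[0,0,0,-0.0365,-0.0103,0,1],[0,0,0,-0.0365,-0.0103,0,1],[0,0,0,-0.036,-0.0103,0,1]]}
}}

```text
clock: 19.05
eef_pos: [505.7, -287.3, 221.4]
tcp_rot: [-3.139, -0.002, 1.825]
contact_force: [0.9, 1.0, 0.2]
opening: 1.001
grasp_force: 0.0
```

{"fn": "step_hand", "kwargs": {
  "offsets": {"rows": [[0,0,0,0,0,0,1],[0,0,0,0,0,0,1],[0,0,0,0,0,0,1]]}
}}

```text
clock: 19.3
eef_pos: [506.1, -285.2, 221.7]
tcp_rot: [-3.139, -0.003, 1.824]
contact_force: [0.5, -0.5, 0.1]
opening: 0.997
grasp_force: 0.0
```

```bash
python3 - <<'E'
from h import *
go(507,-286,116,1.825)
p=cams.camera_params("wrist")
cv2.imwrite("pics/w5.png",cams.grab_frame("wrist")[:,:,::-1])
print(proj([[507,-286,162],[507,-286,137],[527,-360.5,145]],"wrist",p))
E
```

```text
clock 19.3 tcp [ 506.1 -285.2  221.7] rot [-3.139e+00 -3.000e-03  1.824e+00] F [ 0.5 -0.5  0.1] op 0.997 gf 0.0
rotvec [-0.0021 -0.0025 -0.0007] d before turn [ -1.3   0.9 105.7] after turn [ -1.1   0.7 105.7]
[[261.32005458 228.57769807]
 [260.98358133 213.36138365]
 [261.62901043 314.82985571]]
```

View pics/w5.png

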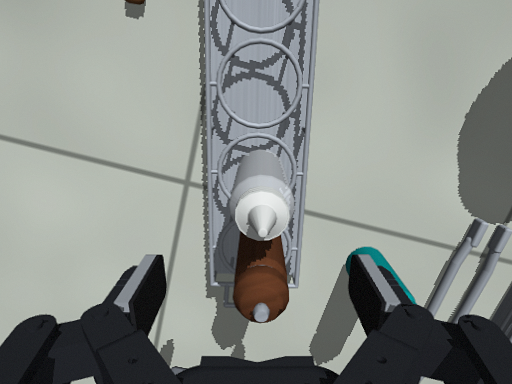

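The nozzle tip is at (263,237), a few mm to the right of the prediction, and the cap is on the prediction. The mill knob (261,313) agrees too. The turquoise look-alike appears at (380,270). I grasp the bottle just below the cap with a light grip and lift.

The rows are not in the units I measure in: shifts go in shares of 100 cm and turns go in shares of 90 degrees. I convert before sending: 35 mm / 1000 = 0.035, 30 mm / 1000 = 0.03.

{"fn": "step_hand", "kwargs": {
  "offsets": {"rows": [[0,0,0,-0.003,0.001,0.035,1],[0,0,0,0,0,0.03,1],[0,0,0,0,0,0.022,1],[0,0,0,0,0,0.012,1],[0,0,0,0,0,0.005,1]]},
  "grip_n": 25
}}

```text
clock: 19.77
eef_pos: [507.8, -286.6, 117.2]
tcp_rot: [-3.139, -0.003, 1.827]
contact_force: [-0.9, 0.1, 0.2]
opening: 1.002
grasp_force: 0.0
```

{"fn": "step_hand", "kwargs": {
  "offsets": {"rows": [[0,0,0,0,0,0.002,1],[0,0,0,0,0,0,0.8],[0,0,0,0,0,0,0.7],[0,0,0,0,0,0,0.6],[0,0,0,0,0,0,0.4]]}
}}

```text
clock: 20.18
eef_pos: [509.7, -289.0, 118.9]
tcp_rot: [3.14, 0.002, 1.825]
contact_force: [-1.2, -0.6, 4.5]
opening: 0.573
grasp_force: 25.4
```

{"fn": "step_hand", "kwargs": {
  "offsets": {"rows": [[0,0,0,0,0,0,0],[0,0,0,0,0,0,0],[0,0,0,0,0,0,0],[0,0,0,0,0,0,0],[0,0,0,0,0,0,0]]}
}}

```text
clock: 20.6
eef_pos: [509.7, -289.0, 118.8]
tcp_rot: [3.14, 0.002, 1.825]
contact_force: [-0.5, 0.7, 6.1]
opening: 0.573
grasp_force: 25.5
```

```bash
python3 - <<'E'
from h import *
t0=ray((388,150),"top",133);t1=ray((372,166),"top",0);s=ray((108,276),"scene",133);print("teal",t0.round(),t1.round(),s.round(),ray((122,297),"scene",0).round())
E
```

```text
teal [ 665. -379.  133.] [ 653. -361.    0.] [ 668. -358.  133.] [ 659. -372.    0.]
```

In the tool's units: -40 mm / 1000 = -0.04, -30 mm / 1000 = -0.03.

{"fn": "step_hand", "kwargs": {
  "offsets": {"rows": [[0,0,0,0,0,-0.005,0],[0,0,0,0,0,-0.015,0],[0,0,0,0,0,-0.03,0],[0,0,0,0,0,-0.04,0],[0,0,0,0,0,-0.025,0]]}
}}

```text
clock: 21.02
eef_pos: [509.3, -288.9, 235.9]
tcp_rot: [3.14, 0.002, 1.825]
contact_force: [0.7, -0.3, 0.1]
opening: 0.572
grasp_force: 26.2
```

{"fn": "step_hand", "kwargs": {
  "offsets": {"rows": [[0,0,0.0391,0,0,0,0],[0,0,0.0391,0,0,0,0],[0,0,0,0,0,0,0]]}
}}

```text
clock: 21.27
eef_pos: [508.9, -288.6, 233.5]
tcp_rot: [3.14, 0.001, 1.7]
contact_force: [0.0, -0.3, -0.5]
opening: 0.572
grasp_force: 26.2
```

```bash
python3 - <<'E'
from h import *
go(529,200,235,1.702)
E
```

```text
clock 21.27 tcp [ 508.9 -288.6  233.5] rot [3.14e+00 1.00e-03 1.70e+00] F [ 0.  -0.3 -0.5] op 0.572 gf 26.2
rotvec [ 0.0013  0.001  -0.0025] d before turn [481.9  82.7  -1.8] after turn [481.7  83.9  -1.5]
```

In the tool's units: 35 mm / 1000 = 0.035, 30 mm / 1000 = 0.03.

{"fn": "step_hand", "kwargs": {
  "offsets": {"rows": [[0,0,0,0.015,0.0025,0,0],[0,0,0,0.03,0.005,0,0],[0,0,0,0.035,0.0061,0,0],[0,0,0,0.035,0.0061,0,0],[0,0,0,0.035,0.0061,0,0]]},
  "only": "pos|force"
}}

```text
eef_pos: [513.9, -134.3, 231.9]
contact_force: [1.0, 0.5, -1.1]
grasp_force: 26.2
```

{"fn": "step_hand", "kwargs": {
  "offsets": {"rows": [[0,0,0,0.035,0.0061,0,0],[0,0,0,0.035,0.0061,0,0],[0,0,0,0.035,0.0061,0,0],[0,0,0,0.035,0.0061,0,0],[0,0,0,0.035,0.0061,0,0]]},
  "only": "pos|force"
}}

```text
eef_pos: [521.0, 43.4, 232.1]
contact_force: [1.6, -0.7, -0.7]
grasp_force: 26.2
```

{"fn": "step_hand", "kwargs": {
  "offsets": {"rows": [[0,0,0,0.035,0.0061,0,0],[0,0,0,0.035,0.0061,0,0],[0,0,0,0.035,0.0061,0,0],[0,0,0,0.03,0.0052,0,0],[0,0,0,0.02,0.0035,0,0]]},
  "only": "pos|force"
}}

```text
eef_pos: [527.3, 201.6, 232.0]
contact_force: [0.6, -0.3, -1.2]
grasp_force: 26.2
```

{"fn": "step_hand", "kwargs": {
  "offsets": {"rows": [[0,0,0,0,0,0,0],[0,0,0,0,0,0,0],[0,0,0,0,0,0,0]]},
  "only": "pos|force"
}}

```text
eef_pos: [527.6, 198.1, 231.9]
contact_force: [0.6, -0.0, -1.5]
grasp_force: 26.2
```

```bash
python3 - <<'E'
from h import *
go(529,200,115,1.702)
E
```

```text
clock 22.77 tcp [527.6 198.1 231.9] rot [-3.14   0.     1.704] F [ 0.6 -0.  -1.5] op 0.57 gf 26.2
rotvec [-0.0012  0.0005  0.0021] d before turn [  1.7   1.8 116.9] after turn [  1.7   1.6 116.9]
```

In the tool's units: 35 mm / 1000 = 0.035, 25 mm / 1000 = 0.025.

{"fn": "step_hand", "kwargs": {
  "offsets": {"rows": [[0,0,0,0.0017,0.0016,0.035,0],[0,0,0,0,0,0.035,0],[0,0,0,0,0,0.025,0],[0,0,0,0,0,0.012,0],[0,0,0,0,0,0.004,0]]},
  "only": "pos|force"
}}

```text
eef_pos: [528.4, 198.8, 119.3]
contact_force: [-0.4, -0.7, -1.2]
grasp_force: 26.2
```

{"fn": "step_hand", "kwargs": {
  "offsets": {"rows": [[0,0,0,0,0,0,0],[0,0,0,0,0,0.002,0],[0,0,0,0,0,0.0015,0],[0,0,0,0,0,0,0],[0,0,0,0,0,0,0]]},
  "only": "pos|force"
}}

```text
eef_pos: [530.2, 200.4, 118.7]
contact_force: [0.4, -0.3, -0.9]
grasp_force: 26.2
```

{"fn": "step_hand", "kwargs": {
  "offsets": {"rows": [[0,0,0,0,0,0.001,0],[0,0,0,0,0,0,0],[0,0,0,0,0,0,0]]},
  "only": "pos|force"
}}

```text
eef_pos: [529.8, 200.3, 117.0]
contact_force: [-0.3, 0.7, 0.0]
grasp_force: 26.2
```

In the tool's units: 1 mm / 1000 = 0.001.

{"fn": "step_hand", "kwargs": {
  "offsets": {"rows": [[0,0,0,0,0,0.001,0],[0,0,0,0,0,0,0],[0,0,0,0,0,0,0]]},
  "only": "pos|force"
}}

```text
eef_pos: [529.7, 200.2, 115.7]
contact_force: [-0.4, 0.7, -1.3]
grasp_force: 26.2
```

{"fn": "step_hand", "kwargs": {
  "offsets": {"rows": [[0,0,0,0,0,0.001,0],[0,0,0,0,0,0,0],[0,0,0,0,0,0,0]]},
  "only": "pos|force"
}}

```text
eef_pos: [529.9, 200.3, 114.9]
contact_force: [-0.1, 0.3, 0.5]
grasp_force: 26.3
```

{"fn": "step_hand", "kwargs": {
  "offsets": {"rows": [[0,0,0,0,0,0.0007,0],[0,0,0,0,0,0,0],[0,0,0,0,0,0,0]]},
  "only": "pos|force"
}}

```text
eef_pos: [530.0, 200.4, 114.7]
contact_force: [-1.8, -0.8, 8.0]
grasp_force: 26.8
```

{"fn": "step_hand", "kwargs": {
  "offsets": {"rows": [[0,0,0,0,0,0,0],[0,0,0,0,0,0,0]]},
  "only": "pos|force"
}}

```text
eef_pos: [530.0, 200.4, 114.7]
contact_force: [-1.5, 0.6, 7.3]
grasp_force: 26.8
```

Floor contact at 114.7 mm, expected 114.8. Release, rise clear of the nozzle, and look.

{"fn": "step_hand", "kwargs": {
  "offsets": {"rows": [[0,0,0,0,0,-0.0007,0],[0,0,0,0,0,0,0.6],[0,0,0,0,0,0,0.65],[0,0,0,0,0,0,0.75],[0,0,0,0,0,0,1]]}
}}

```text
clock: 25.18
eef_pos: [529.7, 200.2, 114.6]
tcp_rot: [-3.141, 0.0, 1.702]
contact_force: [-0.3, 0.8, -0.5]
opening: 0.868
grasp_force: 0.0
```

{"fn": "step_hand", "kwargs": {
  "offsets": {"rows": [[0,0,0,0,0,0,1],[0,0,0,0,0,0,1],[0,0,0,0,0,0,1],[0,0,0,0,0,-0.01,1],[0,0,0,0,0,-0.03,1]]}
}}

```text
clock: 25.6
eef_pos: [527.3, 199.3, 152.2]
tcp_rot: [-3.135, 0.002, 1.702]
contact_force: [-0.1, -0.2, 0.4]
opening: 0.995
grasp_force: 0.0
```

{"fn": "step_hand", "kwargs": {
  "offsets": {"rows": [[0,0,0,0,0,-0.035,1],[0,0,0,0,0,-0.025,1],[0,0,0,0,0,0,1],[0,0,0,0,0,0,1],[0,0,0,0,0,0,1]]}
}}

```text
clock: 26.02
eef_pos: [529.3, 200.1, 214.7]
tcp_rot: [-3.141, 0.0, 1.702]
contact_force: [-1.0, 0.3, -1.0]
opening: 1.003
grasp_force: 0.0
```

```bash
python3 - <<'E'
from h import *
p=cams.camera_params("wrist")
cv2.imwrite("pics/w6.png",cams.grab_frame("wrist")[:,:,::-1])
print(proj([[530,200.4,158],[530,200.4,133]],"wrist",p))
go(527,-360.5,215,1.825)
E
```

```text
[[261.10229721 228.11782384]
 [260.71929528 212.620797  ]]
clock 26.07 tcp [529.  199.9 214. ] rot [-3.14   0.     1.702] F [-0.3  0.9 -0.9] op 0.999 gf 0.0
rotvec [-0.0015  0.0003 -0.1226] d before turn [-555.3  -75.6   -0.7] after turn [-541.9 -142.9   -1. ]
```

View pics/w6.png

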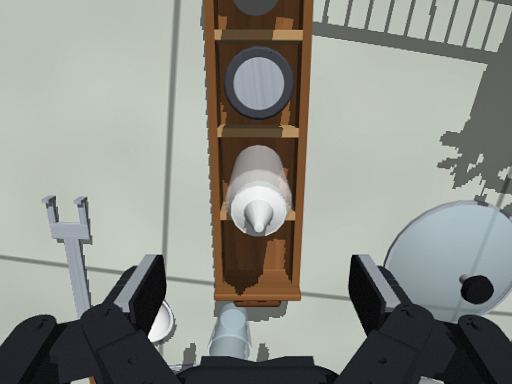

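The bottle stands in compartment 3, nozzle at about (258,225), with a free compartment 4 at (258,260). Next is the mill.

In the tool's units: -0.0613 rad / 1.5708 = -0.039.

{"fn": "step_hand", "kwargs": {
  "offsets": {"rows": [[0,0,-0.039,0,0,0,1],[0,0,-0.039,0,0,0,1]]},
  "only": "pos|rot"
}}

```text
eef_pos: [528.9, 199.9, 213.3]
tcp_rot: [-3.139, 0.0, 1.828]
```

{"fn": "step_hand", "kwargs": {
  "offsets": {"rows": [[0,0,0,-0.0361,-0.0095,0,1],[0,0,0,-0.0361,-0.0095,0,1],[0,0,0,-0.0361,-0.0095,0,1],[0,0,0,-0.0361,-0.0095,0,1],[0,0,0,-0.0361,-0.0095,0,1]]},
  "only": "pos"
}}

```text
eef_pos: [528.0, 12.0, 213.4]
```

{"fn": "step_hand", "kwargs": {
  "offsets": {"rows": [[0,0,0,-0.0361,-0.0095,0,1],[0,0,0,-0.0361,-0.0095,0,1],[0,0,0,-0.0361,-0.0095,0,1],[0,0,0,-0.0361,-0.0095,0,1],[0,0,0,-0.0361,-0.0095,0,1]]},
  "only": "pos"
}}

```text
eef_pos: [527.4, -174.7, 213.4]
```

{"fn": "step_hand", "kwargs": {
  "offsets": {"rows": [[0,0,0,-0.0361,-0.0095,0,1],[0,0,0,-0.0361,-0.0095,0,1],[0,0,0,-0.0361,-0.0095,0,1],[0,0,0,-0.0361,-0.0095,0,1],[0,0,0,-0.0361,-0.0095,0,1]]},
  "only": "pos"
}}

```text
eef_pos: [526.9, -361.1, 213.0]
```

{"fn": "step_hand", "kwargs": {
  "offsets": {"rows": [[0,0,0,0,0,0,1],[0,0,0,0,0,0,1],[0,0,0,0,0,0,1]]},
  "only": "pos"
}}

```text
eef_pos: [527.1, -359.0, 213.2]
```

```bash
python3 - <<'E'
from h import *
go(527,-360.5,104,1.825)
E
```

```text
clock 27.73 tcp [ 527.1 -359.   213.2] rot [-3.140e+00 -3.000e-03  1.824e+00] F [ 0.5  0.1 -0.4] op 0.999 gf 0.0
rotvec [-0.0018 -0.0026 -0.0008] d before turn [ -1.7  -0.3 109.2] after turn [ -1.4  -0.5 109.2]
```

In the tool's units: 35 mm / 1000 = 0.035, 25 mm / 1000 = 0.025.

{"fn": "step_hand", "kwargs": {
  "offsets": {"rows": [[0,0,0,-0.0015,-0.0005,0.035,1],[0,0,0,0,0,0.035,1],[0,0,0,0,0,0.025,1],[0,0,0,0,0,0.012,1],[0,0,0,0,0,0.004,1]]},
  "grip_n": 50
}}

```text
clock: 28.15
eef_pos: [526.7, -359.0, 101.2]
tcp_rot: [-3.139, -0.004, 1.826]
contact_force: [0.3, 0.3, 0.3]
opening: 1.003
grasp_force: 0.0
```

{"fn": "step_hand", "kwargs": {
  "offsets": {"rows": [[0,0,0,0,0,0,1],[0,0,0,0,0,0,0.8],[0,0,0,0,0,0,0.7],[0,0,0,0,0,0,0.6],[0,0,0,0,0,0,0.4]]}
}}

```text
clock: 28.57
eef_pos: [528.8, -361.9, 105.7]
tcp_rot: [3.14, 0.002, 1.825]
contact_force: [-1.9, 1.3, 3.7]
opening: 0.529
grasp_force: 50.3
```

{"fn": "step_hand", "kwargs": {
  "offsets": {"rows": [[0,0,0,0,0,0,0],[0,0,0,0,0,0,0],[0,0,0,0,0,0,0],[0,0,0,0,0,0,0],[0,0,0,0,0,0,0]]}
}}

```text
clock: 28.98
eef_pos: [528.7, -361.8, 105.7]
tcp_rot: [3.14, 0.002, 1.825]
contact_force: [-0.5, 1.5, 7.1]
opening: 0.527
grasp_force: 50.8
```

{"fn": "step_hand", "kwargs": {
  "offsets": {"rows": [[0,0,0,0,0,-0.005,0],[0,0,0,0,0,-0.015,0],[0,0,0,0,0,-0.03,0],[0,0,0,0,0,-0.04,0],[0,0,0,0,0,-0.025,0]]}
}}

```text
clock: 29.4
eef_pos: [528.3, -361.7, 222.3]
tcp_rot: [3.14, 0.002, 1.825]
contact_force: [1.2, -0.5, -2.2]
opening: 0.525
grasp_force: 51.8
```

{"fn": "step_hand", "kwargs": {
  "offsets": {"rows": [[0,0,0.0391,0,0,0,0],[0,0,0.0391,0,0,0,0],[0,0,0,0,0,0,0]]}
}}

```text
clock: 29.65
eef_pos: [527.9, -361.4, 219.9]
tcp_rot: [3.141, 0.001, 1.699]
contact_force: [-0.2, -0.5, -2.4]
opening: 0.528
grasp_force: 51.8
```

```bash
python3 - <<'E'
from h import *
go(539.4,119.5,220,1.702)
E
```

```text
clock 29.65 tcp [ 527.9 -361.4  219.9] rot [3.141e+00 1.000e-03 1.699e+00] F [-0.2 -0.5 -2.4] op 0.528 gf 51.8
rotvec [ 0.0009  0.0008 -0.0027] d before turn [ 4.754e+02  7.310e+01 -4.000e-01] after turn [ 4.752e+02  7.430e+01 -1.000e-01]
```

In the tool's units: 35 mm / 1000 = 0.035, 30 mm / 1000 = 0.03.

{"fn": "step_hand", "kwargs": {
  "offsets": {"rows": [[0,0,0,0.015,0.0023,0,0],[0,0,0,0.03,0.0046,0,0],[0,0,0,0.035,0.0054,0,0],[0,0,0,0.035,0.0054,0,0],[0,0,0,0.035,0.0054,0,0]]},
  "only": "pos|force"
}}

```text
eef_pos: [530.3, -207.4, 218.3]
contact_force: [0.6, 0.1, -3.3]
grasp_force: 51.8
```

{"fn": "step_hand", "kwargs": {
  "offsets": {"rows": [[0,0,0,0.035,0.0054,0,0],[0,0,0,0.035,0.0054,0,0],[0,0,0,0.035,0.0054,0,0],[0,0,0,0.035,0.0054,0,0],[0,0,0,0.035,0.0054,0,0]]},
  "only": "pos|force"
}}

```text
eef_pos: [534.0, -30.3, 218.6]
contact_force: [0.5, -0.7, -1.9]
grasp_force: 51.8
```

{"fn": "step_hand", "kwargs": {
  "offsets": {"rows": [[0,0,0,0.035,0.0054,0,0],[0,0,0,0.035,0.0054,0,0],[0,0,0,0.035,0.0054,0,0],[0,0,0,0.03,0.0046,0,0],[0,0,0,0.015,0.0023,0,0]]},
  "only": "pos|force"
}}

```text
eef_pos: [537.2, 122.9, 218.6]
contact_force: [0.0, -0.6, -2.6]
grasp_force: 51.8
```

{"fn": "step_hand", "kwargs": {
  "offsets": {"rows": [[0,0,0,0,0,0,0],[0,0,0,0,0,0,0],[0,0,0,0,0,0,0]]},
  "only": "pos|force"
}}

```text
eef_pos: [537.6, 118.8, 218.5]
contact_force: [0.1, -0.4, -2.0]
grasp_force: 51.8
```

```bash
python3 - <<'E'
from h import *
go(539.4,119.5,101.7,1.702)
E
```

```text
clock 31.15 tcp [537.6 118.8 218.5] rot [-3.141  0.     1.704] F [ 0.1 -0.4 -2. ] op 0.527 gf 51.8
rotvec [-0.0009  0.0004  0.0016] d before turn [  0.5   1.9 116.8] after turn [  0.4   1.8 116.8]
```

{"fn": "step_hand", "kwargs": {
  "offsets": {"rows": [[0,0,0,0.0004,0.0015,0.035,0],[0,0,0,0,0,0.035,0],[0,0,0,0,0,0.025,0],[0,0,0,0,0,0.012,0],[0,0,0,0,0,0.004,0]]},
  "only": "pos|force"
}}

```text
eef_pos: [538.2, 118.5, 105.7]
contact_force: [-0.1, 0.2, -2.2]
grasp_force: 51.8
```

{"fn": "step_hand", "kwargs": {
  "offsets": {"rows": [[0,0,0,0,0,0,0],[0,0,0,0,0,0.002,0],[0,0,0,0,0,0.0015,0],[0,0,0,0,0,0,0],[0,0,0,0,0,0,0]]},
  "only": "pos|force"
}}

```text
eef_pos: [540.2, 119.9, 105.2]
contact_force: [0.1, -0.1, -2.8]
grasp_force: 51.8
```

{"fn": "step_hand", "kwargs": {
  "offsets": {"rows": [[0,0,0,0,0,0.001,0],[0,0,0,0,0,0,0],[0,0,0,0,0,0,0]]},
  "only": "pos|force"
}}

```text
eef_pos: [539.7, 119.9, 103.5]
contact_force: [0.2, -0.4, -1.7]
grasp_force: 51.8
```

{"fn": "step_hand", "kwargs": {
  "offsets": {"rows": [[0,0,0,0,0,0.001,0],[0,0,0,0,0,0,0],[0,0,0,0,0,0,0]]},
  "only": "pos|force"
}}

```text
eef_pos: [539.6, 119.8, 102.2]
contact_force: [0.3, -0.1, -2.8]
grasp_force: 51.8
```

In the tool's units: 0.8 mm / 1000 = 0.0008.

{"fn": "step_hand", "kwargs": {
  "offsets": {"rows": [[0,0,0,0,0,0.0008,0],[0,0,0,0,0,0,0],[0,0,0,0,0,0,0]]},
  "only": "pos|force"
}}

```text
eef_pos: [539.7, 119.9, 101.7]
contact_force: [-1.4, 0.6, 3.8]
grasp_force: 52.3
```

{"fn": "step_hand", "kwargs": {
  "offsets": {"rows": [[0,0,0,0,0,0.0007,0],[0,0,0,0,0,0,0],[0,0,0,0,0,0,0]]},
  "only": "pos|force"
}}

```text
eef_pos: [539.8, 119.9, 101.7]
contact_force: [-3.4, 1.1, 11.3]
grasp_force: 53.1
```

Floor contact at 101.7 mm. Release, rise and look.

In the tool's units: -1 mm / 1000 = -0.001.

{"fn": "step_hand", "kwargs": {
  "offsets": {"rows": [[0,0,0,0,0,-0.001,0],[0,0,0,0,0,0,0.56],[0,0,0,0,0,0,0.62],[0,0,0,0,0,0,0.75],[0,0,0,0,0,0,1]]},
  "only": "pos|force"
}}

```text
eef_pos: [539.7, 119.8, 101.7]
contact_force: [-0.5, -0.5, 0.2]
grasp_force: 0.0
```

{"fn": "step_hand", "kwargs": {
  "offsets": {"rows": [[0,0,0,0,0,0,1],[0,0,0,0,0,0,1],[0,0,0,0,0,0,1],[0,0,0,0,0,-0.01,1],[0,0,0,0,0,-0.03,1]]},
  "only": "pos|force"
}}

```text
eef_pos: [537.1, 119.2, 139.3]
contact_force: [-0.2, 0.3, 0.6]
grasp_force: 0.0
```

{"fn": "step_hand", "kwargs": {
  "offsets": {"rows": [[0,0,0,0,0,-0.035,1],[0,0,0,0,0,-0.04,1],[0,0,0,0,0,-0.03,1],[0,0,0,0,0,0,1],[0,0,0,0,0,0,1]]},
  "only": "pos|force"
}}

```text
eef_pos: [540.7, 120.0, 249.5]
contact_force: [-0.0, -0.0, -0.4]
grasp_force: 0.0
```

{"fn": "step_hand", "kwargs": {
  "offsets": {"rows": [[0,0,0,0,-0.04,0,1],[0,0,0,0,-0.04,0,1],[0,0,0,0,-0.04,0,1],[0,0,0,0,-0.02,0,1],[0,0,0,0,0,0,1]]},
  "only": "pos|force"
}}

```text
eef_pos: [395.5, 100.4, 245.2]
contact_force: [1.0, -0.2, 1.2]
grasp_force: 0.0
```

```bash
python3 - <<'E'
from h import *
a=cams.grab_frame("scene")[:,:,::-1];b=cams.grab_frame("top")[:,:,::-1]
k=lambda i:cv2.resize(i,(600,300),interpolation=cv2.INTER_CUBIC)
cv2.imwrite("pics/f.png",np.vstack([k(a[100:210,240:460]),k(b[165:240,110:260])]))
c=np.array([522.3,240.5]);t=.131
for n,y,z in[("shaker",123,98),("tin",41,80),("bottle",-41,158),("mill",-123,141)]:
    X=[c[0]-y*np.sin(t),c[1]+y*np.cos(t),z];print(n,((proj([X],"scene")[0]-[240,100])*[600/220,300/110]).round(),((proj([X],"top")[0]-[110,165])*4).round())
E
```

```text
shaker [366.  81.] [ 97. 190.]
tin [296. 125.] [212. 177.]
bottle [240. 101.] [308. 140.]
mill [162. 149.] [427. 127.]
```

View pics/f.png

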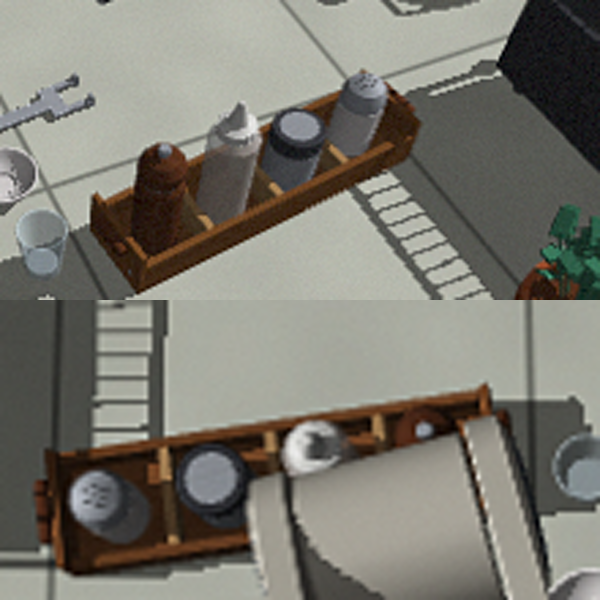

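All four stand upright in their compartments, in order. In the scene crop they sit at shaker (367,82), tin (299,127), bottle tip (240,102) and mill knob (165,150), each within 4 px (about 3 mm) of the compartment's middle.

```bash
python3 -c "
from rig import r
print(r.sign_off())"
```

```text
the job is handed in; nothing more can be done
None
```

The shaker, tin, bottle and mill now stand upright and released in caddy compartments 1 to 4, left to right as they stood in the rack, and the job is handed in; no verdict came back.

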